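# Hold a bracketed rail against the sprung fence of a screwing jig

### The arm

A 7-joint arm with a two-finger parallel gripper is mounted at the origin on a cart in front of the work surface, level with it; the furniture and walls round the work are solid. World frame = base frame: x ahead of the robot, y to its left, z up, the work surface at z = 0. Lengths are in m, angles in degrees, forces in N, time in s.
With the tool pointing down it reaches from about 0.35 to 0.9 m from the base axis. Payload 8.1 kg.
Tool frame: the origin (TCP) lies on the centre line of the jaws, within the pads' length; the fingertips stand bot.tcp_to_tips ahead of it and the grasp point (between the pads) lies 8 mm behind it (bot.tcp_to_tips is the distance from the TCP to the fingertips, in m); z points along the fingers, y is the line along which they close (so a half turn about z gives the same grasp; the last joint's range is limited). The gripper opens to 85 mm and grips with 20 to 120 N. Pads are 22 mm wide; open, the fingers measure 114 mm over their backs; the gripper's body (76 mm by 85 mm) begins 54 mm behind the grasp point. The pads swing forward as they close: fully open they stand 13 mm farther back than shut.
Start: joints at [-74.805, 24.895, 1.432, 90.138, -0.665, 64.973, -4.303], TCP at [0.225, 0.583, 0.242] pointing down, gripper open.
Joint ranges: [-149.89, 149.89], [-25.12, 119.58], [-72.63, 75.52], [4.76, 147.25], [-75.54, 255.54], [6.69, 114.76], [-157.13, 157.13]. Speed limits (degrees/s): [127.2, 127.2, 172.46, 172.46, 180, 180, 180].

### API

Orientations are given as [roll, pitch, yaw] about the fixed x, y, z axes, in that order (R = Rz(yaw) Ry(pitch) Rx(roll)).
In Python, from cell import status, viewer, hand_in, bot gives the robot as it stands.
- The arm moves only by the tool drive_tool, never from a script. Its argument "steps" is one flat list of numbers, 6 for each row, row after row: the shift along the tool's x, y, z scaled (see below), then the turn, a rotation vector about the tool's x, y, z scaled (see below). In form: [tx, ty, tz, ax, ay, az, tx, ty, tz, ax, ay, az, ...]. A call has 1 to 20 rows; each row shifts and turns the commanded pose from where the row before left it, along the tool's axes as they then stand; what a row does not reach is not made up. The controller multiplies each number of a shift by 40 mm and each number of a turn by 4 degrees. A row lasts 1/12 s, in which the tool goes at most 41.7 mm and 7.16 degrees, less where a joint would pass 70% of its speed; a pose out of reach is approached as far as the arm can. A call with a number of a shift or a turn outside -1 to 1 is refused whole. A call with a gripper value outside its range is refused whole. "jaw" is the closure, from 0 (fully open) to 1 (shut), set as the call begins (left out, the last holds). The fingers move at their own pace and stop on an object; the grip force is fixed at half the most. Time passes only in rows, so rows that do not move let the fingers close. It gives the time, the measured TCP pose, the force, the opening and the grip force at its end, in the units of the state.
- status.sense(): the state, without advancing time (a new reading comes with each control period).
- viewer.snapshot(name): name is "side" or "top"; returns (picture, depth): 420x560x3 uint8, blue, green, red; 420x560 float32, m along the optical axis (not along the pixel's ray), 0 where there is no reading.
- viewer.camera_info(name): a dict with "camera_matrix" (3x3 intrinsics, pixels), "k1" (the pictures are not rectified: a ray, as slopes to the right and down, at radius r is drawn at 1 + k1 r^2 times it, then the intrinsics apply), "rvec" (rotation vector, rad) and "tvec" (3), from world to camera coordinates, as OpenCV has them. Camera axes: x right, y down, z forward; pixel columns grow to the right and rows downward; lengths in m; the calibration is good to about 2 mm. A picture is of the moment at which its call begins. camera_info takes no time and is no camera call.
- hand_in(): hands the job in; it is judged then, once.
The state is a dict: "clock": time; "joint_positions": joint angles; "dq": joint speeds; "joint_torque": joint torques, N m; "eef_pos": TCP position; "eef_rot": TCP orientation; "force": force on the tool from outside, world axes, zero at the start; "wrist_torque": the same for the moment, N m; "grip_width": finger opening in m; "grip_force": force on a finger pad.
Only numpy, scipy, OpenCV 4.12 (cv2) and the standard library are available. Lean on these libraries where they do the work, as an engineer would, in place of code of your own. Each camera call takes 0.05 s, during which the arm holds its last target. There are 200 camera calls.

### The job

Be my third hand: turn the wooden rail so that the steel bracket on its end faces the aluminium fence of the blue jig, and, with the rail flat on the bench and midway between the fence's two yellow lines, press the bracket squarely against the fence until the red pointer stands in the green band, never ramming the fence to its back stop. Hold that push steadily for at least three seconds and finish still holding it there, because I will drive the screws while you press; do not let go. Leave the screw box, tape measure and sanding block where they are.

Things in the scene. Friction and masses are not known exactly. Their poses are not given: they have to be found in the camera images.
- rail: Loose pale wooden rail, 150 long (x) x 46 wide (y) x 40 high (z) mm, 0.17 to 0.34 kg, flat on the bench. Origin: middle of the wood's underside. A bent steel bracket, 3 mm thick and 40 mm wide, covers its +x end and the last 38 mm of its top there. The rest is bare wood, to be gripped across the 46 mm width.
- bracket_face (a point): Middle of the outer face of the bracket's end leg (two dark screw holes beside it): on the rail's axis, 78 mm along +x from the rail's origin, 20 mm above its underside. The face looks along the rail's +x.
- jig: Blue and grey jig fixed to the bench. Origin: on the bench below the middle of the fence's front face at rest; +x: the push direction; y along the fence; z up. Aluminium fence 140 mm long, 16 thick, 4 to 56 mm above the bench, clear in front and to x 35 mm. Behind: base plate (x 35 to 155, y +-100, 10 high) and blue bridge (x 62 to 124, y +-60, 55 high) with the white, green, black gauge on top.
- fence_face (a point): Middle of the fence's front face, midway between the two yellow lines (68 mm apart, 6 mm wide each), 20 mm above the bench; it moves with the fence. The face looks to the jig's -x.
- fence (a joint): Travel of the sprung fence along the jig's +x in m: 0 at rest, 0.032 against the back stop. Spring 600 N/m without preload, so 0.010 m is 6 N and 0.020 m is 12 N. The end of the red pointer is in the green band from 0.010 to 0.020.
- screw_box: Bystander: small cardboard screw box, 61x90x50 mm, loose; origin in the middle of its underside.
- tape_measure: Bystander: yellow tape measure, 41x89x68 mm, loose; origin in the middle of its underside.
- sanding_block: Bystander: grey and black sanding block, 66x110x42 mm, loose; origin in the middle of its underside.
Mind the look-alikes: they are no part of the job. Leave any pink look-alike of the rail alone.

How it is judged:
By the outcome, as a careful person would: the job done as asked, in the order asked, and still so for the second after the job is handed in, while the arm keeps its last pose, push and grip.
It also fails if it takes over 48 s, if anything falls off the work surface, if the arm or the gripper's body presses on something with over 40 N, if the wrist force passes 120 N, or if a joint passes its speed limit or range.

## Working session

There is one attempt and no reset: what is moved stays moved. The work goes in short steps, Python scripts to look and compute and a tool call to move; the robot and the scene stay as the last step left them, time stands still between calls to the robot, and variables do not carry over. Pictures are saved under pics/ and viewed, at most 10 in all, crops included, and the job is handed in when it is done.

Besides the shell and the picture viewer there is one more tool, called after "Call:" as a command line: name --argument value ..., lists and objects as JSON in quotes. drive_tool: Moves the arm, as the interface text tells. Its arguments: {"type":"object","properties":{"steps":{"type":"array"},"jaw":{"type":"number"}},"required":["steps"]}

```bash
mkdir -p pics; ls
python3 - <<'E'
from cell import status, viewer, bot
import cv2
s=status.sense(); print(s['eef_pos'],s['eef_rot'],bot.tcp_to_tips,s['clock'])
for n in("top","side"):
    p,d=viewer.snapshot(n); cv2.imwrite(f"pics/{n}0.png",p); print(viewer.camera_info(n))
    import numpy as np; np.savez(f"pics/{n}0.npz",p=p,d=d)
E
```

```text
pics
[0.22458947 0.58272828 0.24151964] [-1.79908587e+02  8.80794855e-03  1.58920781e+02] 0.011 0.0
{'camera_matrix': array([[524.46056025,   0.        , 273.62193932],
       [  0.        , 524.46056025, 207.24365943],
       [  0.        ,   0.        ,   1.        ]]), 'k1': -0.08234258520876579, 'rvec': array([ 2.09620168, -2.11524331,  0.22895197]), 'tvec': array([0.00785397, 0.54490111, 1.10685351])}
{'camera_matrix': array([[495.53853416,   0.        , 287.17188894],
       [  0.        , 495.53853416, 208.09636601],
       [  0.        ,   0.        ,   1.        ]]), 'k1': -0.056041278915439606, 'rvec': array([ 2.31128744, -0.08135629,  0.06087517]), 'tvec': array([-0.53164102,  0.05078768,  1.31319367])}
```

View pics/top0.png

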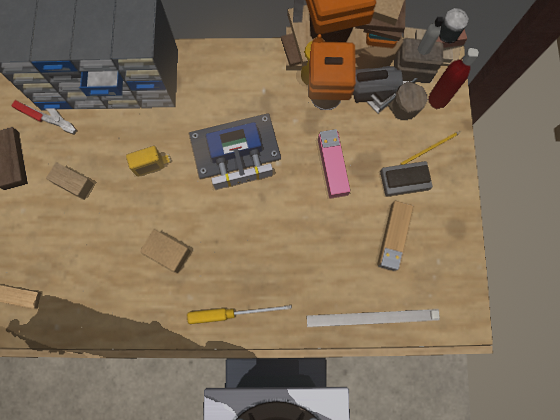

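View pics/side0.png

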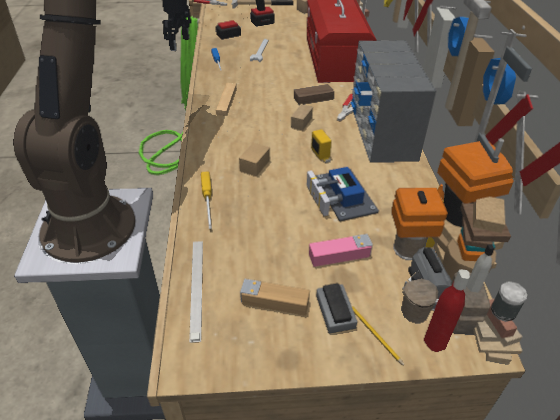

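The top view shows the pale wooden rail at about (396,236) with its bracket at (390,260). The pink look-alike is at (334,163), and the blue jig is at (235,150) with its fence at (242,176). A bare plank at (20,297) and a dark block at (10,158) have no bracket. Only the piece at (396,236) is pale wood with steel on its end. I'll confirm that in one enlarged crop.

```bash
cat > h.py <<'E'
import numpy as np, cv2
from cell import viewer
def cam(n):
    c=viewer.camera_info(n); K=c['camera_matrix']; D=np.array([c['k1'],0,0,0,0.])
    R=cv2.Rodrigues(c['rvec'])[0]; return K,D,R,np.array(c['tvec'])
def plane(n,uv,z):
    K,D,R,t=cam(n); uv=np.array(uv,float).reshape(-1,1,2)
    s=cv2.undistortPoints(uv,K,D).reshape(-1,2); d=np.c_[s,np.ones(len(s))]@R; o=-R.T@t
    return o+d*((z-o[2])/d[:,2])[:,None]
def proj(n,P):
    K,D,R,t=cam(n); return cv2.projectPoints(np.array(P,float).reshape(-1,1,3),cv2.Rodrigues(R)[0],t,K,D)[0].reshape(-1,2)
E
python3 - <<'E'
import numpy as np,cv2
p=np.load('pics/top0.npz')['p']
a=cv2.resize(p[190:280,350:440],None,fx=4.4,fy=4.4,interpolation=cv2.INTER_CUBIC)
b=cv2.resize(p[105:195,185:285],None,fx=4,fy=4.4,interpolation=cv2.INTER_CUBIC)
cv2.imwrite('pics/c1.png',np.hstack([a,b]))
E
```

```text
(no output)
```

View pics/c1.png

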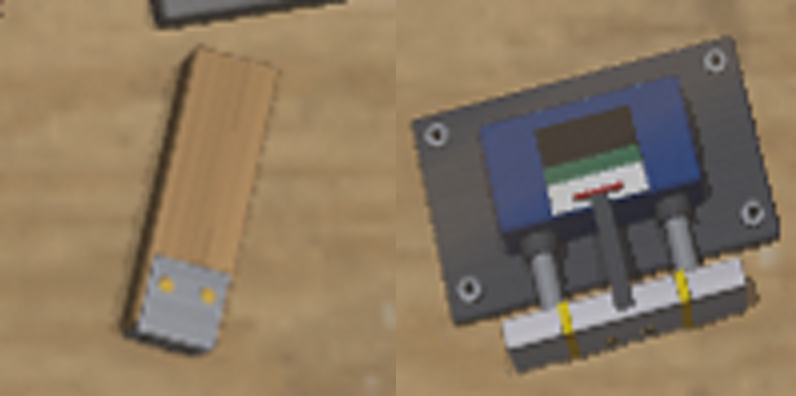

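Confirmed: pale wood with a steel bracket and two screws at (390,258). The fence has yellow lines at about (228,180) and (257,173), and the pointer is at rest. The jig's +x points up and slightly left in the picture.

Run:
```python
import numpy as np,cv2
from h import *
np.set_printoptions(precision=4,suppress=True)
f=np.load('pics/top0.npz');p,d=f['p'],f['d']
K,D,R,t=cam('top'); v,u=np.mgrid[:420,:560]
s=cv2.undistortPoints(np.stack([u,v],-1).reshape(-1,1,2).astype(float),K,D).reshape(-1,2)
W=((np.c_[s,np.ones(len(s))]*d.reshape(-1,1)-t)@R).reshape(420,560,3)
def blob(r,zlo,zhi,name):
    y0,y1,x0,x1=r; w=W[y0:y1,x0:x1].reshape(-1,3); w=w[(w[:,2]>zlo)&(w[:,2]<zhi)]
    q=cv2.minAreaRect((w[:,:2]*1000).astype(np.float32)); print(name,q,np.median(w[:,2]),len(w))
blob((195,278,370,425),.033,.05,'rail top'); 
c=plane('top',[[395.5,200.7],[413.6,205.9]],.04); e=plane('top',[[381.1,265],[398.2,269.5]],.043)
a,b=c.mean(0)[:2],e.mean(0)[:2]; print('rail ends',a,b,np.linalg.norm(b-a),np.degrees(np.arctan2(*(b-a)[::-1])),'w',np.linalg.norm(c[0]-c[1]),np.linalg.norm(e[0]-e[1]))
blob((160,192,205,280),.050,.062,'fence top')
blob((128,170,205,265),.045,.075,'bridge'); blob((110,192,185,285),.006,.014,'base')
for n,box in(('top',(160,192,205,280)),):
    h=cv2.cvtColor(p,cv2.COLOR_BGR2HSV); m=cv2.inRange(h,(20,140,90),(35,255,255)); k=np.zeros_like(m); y0,y1,x0,x1=box;k[y0:y1,x0:x1]=m[y0:y1,x0:x1]
    N,l,st,ce=cv2.connectedComponentsWithStats(k); print(st,ce)
F=plane('top',[[212.5,183.4],[271.75,169.8]],.056); print('fence front edge',F,np.linalg.norm(F[0]-F[1]))
Y=plane('top',[[227.9,180],[257.6,173]],.056); print('yellow',Y,np.linalg.norm(Y[0]-Y[1]),Y.mean(0))
g=(F[1]-F[0]); print('jig yaw',np.degrees(np.arctan2(-g[1],-g[0]))-90, np.degrees(np.arctan2(g[0],-g[1])))
for nm,r in(('box',(225,275,135,195)),('tape',(140,180,120,178)),('sand',(155,200,375,435)),('pink',(125,200,310,355))): blob(r,.025,.09,nm)
```

```text
rail top ((484.77056884765625, -272.6805725097656), (45.66244888305664, 152.92320251464844), 74.22560119628906) 0.04146091418577155 1318
rail ends [ 0.5557 -0.2952] [ 0.4104 -0.2524] 0.1515297621548377 163.5782613470031 w 0.04272315801657152 0.0389945370290564
fence top ((635.737060546875, 77.9736099243164), (42.44677734375, 139.48361206054688), 14.257821083068848) 0.057203335091632085 473
bridge ((681.6410522460938, 91.9685287475586), (113.5732421875, 123.06199645996094), 8.691254615783691) 0.056964625707051124 1433
base ((697.6392211914062, 101.20755004882812), (238.29556274414062, 196.57447814941406), 87.86045837402344) 0.011034441543915894 1882
[[     0      0    560    420 235150]
 [   255    166      4      8     19]
 [   226    173      3      8     16]
 [   257    175      2      4      8]
 [   228    182      3      4      7]] [[279.5077 209.5073]
 [256.2105 169.7368]
 [227.     176.75  ]
 [257.5    176.5   ]
 [228.8571 183.4286]]
fence front edge [[0.6022 0.1404 0.056 ]
 [0.6328 0.0064 0.056 ]] 0.13745656196040387
yellow [[0.6098 0.1057 0.056 ]
 [0.6255 0.0385 0.056 ]] 0.06898730046199388 [0.6176 0.0721 0.056 ]
jig yaw 12.864969642674808 12.864969642674806
box ((453.325927734375, 247.2628173828125), (91.65809631347656, 59.084693908691406), 60.611061096191406) 0.05121676896686757 1096
tape ((661.3369140625, 300.1319580078125), (41.749610900878906, 72.59294128417969), 18.89104461669922) 0.06806459389973239 725
sand ((620.184326171875, -307.1323547363281), (66.22947692871094, 109.4297866821289), 8.683976173400879) 0.040295363554475765 1231
pink ((656.1207885742188, -137.11209106445312), (154.41258239746094, 47.20598220825195), 9.062187194824219) 0.04169529393527876 1343
```

Call:
drive_tool --steps '[-0.58,-0.73,0.05,0,0,0,-0.58,-0.73,0.05,0,0,0,-0.58,-0.73,0.05,0,0,0,-0.58,-0.73,0.05,0,0,0,-0.58,-0.73,0.05,0,0,0,-0.58,-0.73,0.05,0,0,0,-0.58,-0.73,0.05,0,0,0,-0.58,-0.73,0.05,0,0,0,-0.58,-0.73,0.05,0,0,0,-0.58,-0.73,0.05,0,0,0,-0.58,-0.73,0.05,0,0,0,-0.58,-0.73,0.05,0,0,0,-0.58,-0.73,0.05,0,0,0,-0.58,-0.73,0.05,0,0,0,-0.58,-0.73,0.05,0,0,0,-0.58,-0.73,0.05,0,0,0,-0.58,-0.73,0.05,0,0,0,-0.58,-0.73,0.05,0,0,0,-0.58,-0.73,0.05,0,0,0,-0.58,-0.73,0.05,0,0,0]' --jaw 0

```text
clock: 1.77
eef_pos: [0.4477, -0.1303, 0.2022]
eef_rot: [180.0, -0.0, 158.9]
force: [0.6, 1.3, 0.0]
grip_width: 0.0856
grip_force: 0.0
```

```bash
cat > go.py <<'E'
import sys,numpy as np
from scipy.spatial.transform import Rotation as Ro
from cell import status
s=status.sense(); R=Ro.from_euler('xyz',s['eef_rot'],degrees=True)
def to(P,yaw=None):
    d=R.inv().apply(np.array(P)-s['eef_pos'])/.04; print('units',d.round(2))
    if yaw is not None: print('turn units',((Ro.from_euler('xyz',[180,0,yaw],degrees=True).inv()*R).inv().as_rotvec(degrees=True)/4).round(2))
def rep(): print('t',s['clock'],'pos',np.round(s['eef_pos'],4),'rot',np.round(s['eef_rot'],2),'F',np.round(s['force'],2),'M',np.round(s['wrist_torque'],2),'w',s['grip_width'],'gf',s['grip_force'],'q',np.round(s['joint_positions'],0))
E
python3 - <<'E'
from go import *
rep(); to([.496,-.276,.12],164)
# jig yaw from base screws and bridge
from h import *
c=np.array([[435,133],[716,59],[470,288],[752,211]],float); px=np.c_[(c[:,0]-396)/4+185,c[:,1]/4.4+105]
P=plane('top',px,.011); print(P); 
for a,b in((0,1),(2,3)): g=P[b]-P[a]; print(np.degrees(np.arctan2(g[0],-g[1])),np.linalg.norm(g))
for a,b in((2,0),(3,1)): g=P[b]-P[a]; print(np.degrees(np.arctan2(g[1],g[0])),np.linalg.norm(g))
print(P.mean(0))
E
```

```text
t 1.7667 pos [ 0.4477 -0.1303  0.2022] rot [179.99  -0.   158.94] F [0.62 1.32 0.02] M [ 0.06 -0.02 -0.01] w 0.08555568571772347 gf 0.0 q [-15.  13.  30. 116.  -8.  53.  88.]
units [-2.44 -2.96  2.05]
turn units [ 0.   -0.   -1.26]
[[0.73457274 0.19075756 0.011     ]
 [0.77567241 0.02183399 0.011     ]
 [0.64620493 0.16770197 0.011     ]
 [0.68778886 0.0008817  0.011     ]]
13.674556206284633 0.1738515251822126
13.997079134549276 0.17192505611768683
14.622766461414217 0.09132596075973035
13.40954982197154 0.09034664515346218
[0.71105973 0.0952938  0.011     ]
```

Call:
drive_tool --steps '[-0.6,-0.74,0.3,0,0,0,-0.6,-0.74,0.3,0,0,0,-0.6,-0.74,0.3,0,0,0,-0.64,-0.74,0.3,0,0,0,0,0,0.85,0,0,-0.63,0,0,0.7,0,0,-0.63,0,0,0.6,0,0,0,0,0,0.4,0,0,0,0,0,0,0,0,0]'

```text
clock: 2.52
eef_pos: [0.4939, -0.273, 0.0488]
eef_rot: [180.0, -0.4, 163.9]
force: [-0.2, 0.3, 0.8]
grip_width: 0.0855
grip_force: 0.0
```

Run:
```python
from go import *
from h import *
rep(); to([.496,-.276,.016],164)
a=viewer.snapshot('side')[0]; b=viewer.snapshot('top')[0]
A=cv2.resize(a[200:350,200:350],(400,400),interpolation=2);B=cv2.resize(b[185:285,345:445],(400,400),interpolation=2)
cv2.imwrite('pics/g1.png',np.hstack([A,B]))
```

```text
t 2.5167 pos [ 0.4939 -0.273   0.0488] rot [179.95  -0.36 163.95] F [-0.2   0.26  0.77] M [ 0.06  0.06 -0.03] w 0.08545922139485565 gf 0.0 q [  7.  34.  24. 111. -21.  39. 117.]
units [-0.08 -0.06  0.82]
turn units [ 0.01 -0.09 -0.01]
```

View pics/g1.png

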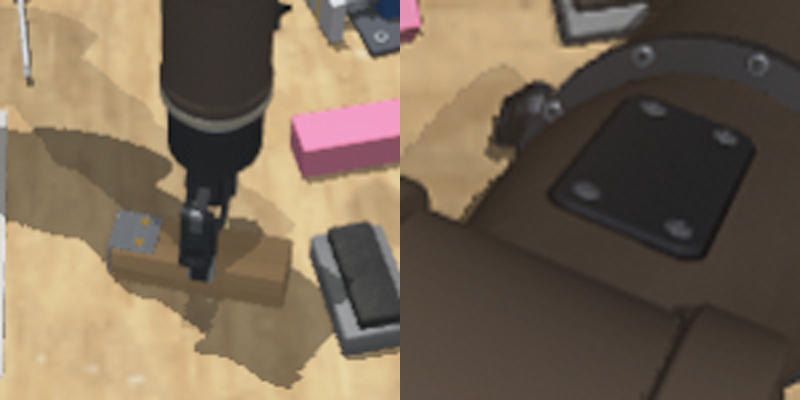

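The side crop shows the open fingers straddling the wood at crop (197,240), clear of the bracket at (135,232) and the sanding block. The top view is blocked by the arm. I'll lower and grip.

Call:
drive_tool --steps '[-0.04,-0.03,0.4,0,0,0,-0.04,-0.03,0.4,0,0,0,0,0,0,0,0,0,0,0,0,0,0,0]'

```text
clock: 2.95
eef_pos: [0.4989, -0.2775, 0.0212]
eef_rot: [-180.0, 0.0, 164.0]
force: [-0.2, -0.1, 0.6]
grip_width: 0.085
grip_force: 0.0
```

Call:
drive_tool --steps '[0,0,0,0,0,0,0,0,0,0,0,0,0,0,0,0,0,0,0,0,0,0,0,0,0,0,0,0,0,0,0,0,0,0,0,0,0,0,0,0,0,0,0,0,0,0,0,0,0,0,0,0,0,0]' --jaw 1

```text
clock: 3.7
eef_pos: [0.4992, -0.2777, 0.0216]
eef_rot: [-180.0, 0.1, 164.0]
force: [-0.5, 1.4, 8.3]
grip_width: 0.0453
grip_force: 61.8
```

Run:
```python
from go import *
rep()
```

```text
t 3.7 pos [ 0.4992 -0.2777  0.0216] rot [-1.8000e+02  1.0000e-01  1.6396e+02] F [-0.5   1.37  8.28] M [0.06 0.36 0.07] w 0.04529549436299192 gf 61.80636763572693 q [  8.  37.  22. 111. -23.  36. 119.]
```

Call:
drive_tool --steps '[0,0,-0.3,0,0,0,0,0,-0.6,0,0,0,0,0,-0.6,0,0,0,0.1,0.35,0,0,0,0,0.22,0.75,0,0,0,0,0.22,0.75,0,0,0,0,0.22,0.75,0,0,0,0,0.22,0.75,0,0,0,0,0.22,0.75,0,0,0,0,0.22,0.75,0,0,0,0,0.22,0.75,0,0,0,0,0.22,0.75,0,0,0,0,0.22,0.75,0,0,0,0,0.12,0.5,0,0,0,0,0,0.1,0,0,0,0.3,0,0,0,0,0,0.7,0,0,0,0,0,1,0,0,0,0,0,1]'

```text
clock: 5.2
eef_pos: [0.4992, 0.0428, 0.0811]
eef_rot: [180.0, 0.0, 151.8]
force: [0.8, -0.5, -1.6]
grip_width: 0.0454
grip_force: 62.1
```

Call:
drive_tool --steps '[0,0,0,0,0,1,0,0,0,0,0,1,0,0,0,0,0,1,0,0,0,0,0,1,0,0,0,0,0,1,0,0,0,0,0,1,0,0,0,0,0,1,0,0,0,0,0,1,0,0,0,0,0,1,0,0,0,0,0,1,0,0,0,0,0,1,0,0,0,0,0,1,0,0,0,0,0,1,0,0,0,0,0,1,0,0,0,0,0,1,0,0,0,0,0,1,0,0,0,0,0,1,0,0,0,0,0,1,0,0,0,0,0,1,0,0,0,0,0,1]'

```text
clock: 6.87
eef_pos: [0.4991, 0.0428, 0.081]
eef_rot: [-180.0, -0.1, 71.7]
force: [-0.2, 0.1, -2.2]
grip_width: 0.0453
grip_force: 62.1
```

Call:
drive_tool --steps '[0,0,0,0,0,1,0,0,0,0,0,1,0,0,0,0,0,1,0,0,0,0,0,1,0,0,0,0,0,1,0,0,0,0,0,1,0,0,0,0,0,1,0,0,0,0,0,1,0,0,0,0,0,1,0,0,0,0,0,1,0,0,0,0,0,1,0,0,0,0,0,1,0,0,0,0,0,1,0,0,0,0,0,0.5,0,0,0,0,0,0,0,0,0,0,0,0]'

```text
clock: 8.2
eef_pos: [0.4991, 0.0429, 0.0807]
eef_rot: [-180.0, -0.0, 18.0]
force: [0.2, -0.5, -2.5]
grip_width: 0.0453
grip_force: 62.1
```

Run:
```python
from go import *
from h import *
rep(); to([.4995,.0434,.04],13.8)
a=viewer.snapshot('side')[0]; b=viewer.snapshot('top')[0]
A=cv2.resize(a[130:280,230:380],(400,400),interpolation=2);B=cv2.resize(b[100:250,175:325],(400,400),interpolation=2)
cv2.imwrite('pics/g2.png',np.hstack([A,B]))
```

```text
t 8.2 pos [0.4991 0.0429 0.0807] rot [-1.7997e+02 -2.0000e-02  1.8020e+01] F [ 0.2  -0.47 -2.53] M [0.01 0.01 0.02] w 0.045278485762675943 gf 62.09393262863159 q [-55.  43.  67. 121. -51.  53. -29.]
units [ 0.01 -0.01  1.02]
turn units [-0.01 -0.    1.05]
```

View pics/g2.png

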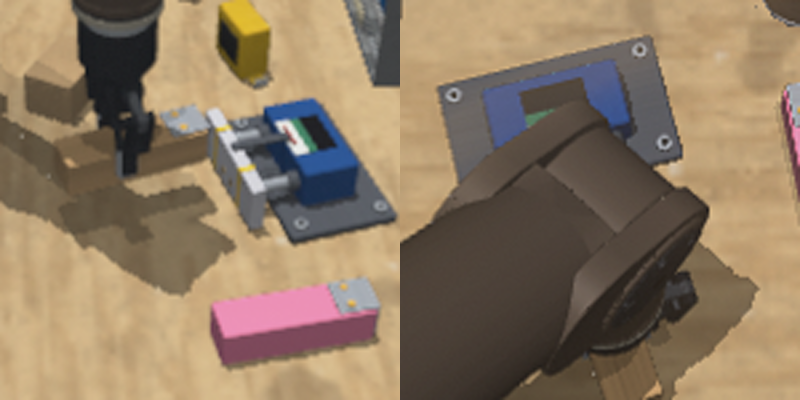

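The side crop shows the rail gripped and in the air, with its bracket (crop 185,120) toward the fence (crop 235,165). The pink rail is untouched. The arm blocks the top view of the fence. Next I finish the turn and lower the rail.

Call:
drive_tool --steps '[0,0,0,0,0,0.5,0,0,0.3,0,0,0.55,0,0,0.4,0,0,0,0,0,0.4,0,0,0,0,0,0.2,0,0,0,0,0,0.1,0,0,0,0,0,0,0,0,0,0,0,0,0,0,0]'

```text
clock: 8.97
eef_pos: [0.4994, 0.0428, 0.0248]
eef_rot: [180.0, -0.0, 13.8]
force: [-0.4, -0.2, -0.8]
grip_width: 0.0452
grip_force: 62.0
```

Run:
```python
from go import *
from h import *
rep(); to([.4995,.0434,.0216],13.8)
a,d=viewer.snapshot('side'); np.savez('pics/s3.npz',p=a,d=d)
A=cv2.resize(a[155:225,240:360],(792,462),interpolation=2)
cv2.imwrite('pics/g3.png',A)
```

```text
t 8.9667 pos [0.4994 0.0428 0.0248] rot [ 1.800e+02 -2.000e-02  1.376e+01] F [-0.35 -0.18 -0.85] M [-0.02  0.01 -0.01] w 0.045231205711500216 gf 61.95026636123657 q [-51.  47.  62. 122. -59.  49. -28.]
units [ 0.01 -0.01  0.08]
turn units [ 0.   -0.01 -0.01]
```

View pics/g3.png

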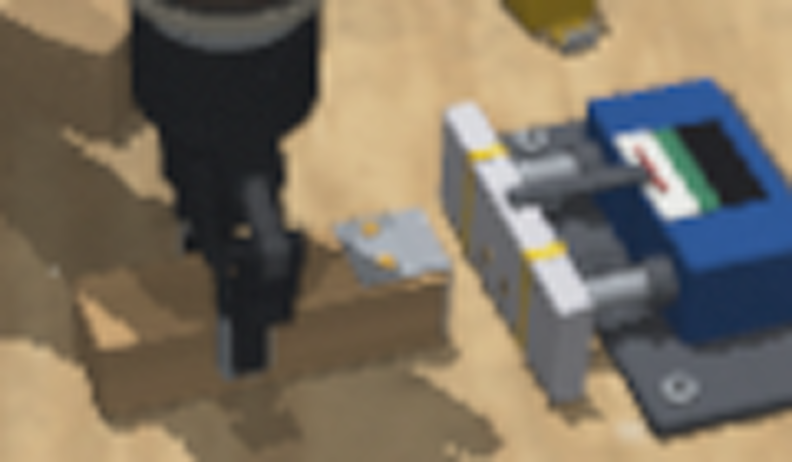

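The picture shows the bracket's front top edge from crop (425,212) to (452,268) facing the fence. The fence's front top edge has its yellow lines at crop (472,155) and (527,255), and the pointer is in the white at (650,168). I'll measure the bracket against the fence in this one view, so calibration bias cancels.

Run:
```python
from h import *
np.set_printoptions(precision=4,suppress=True)
f=lambda c: np.array(c)/6.6+[240,155]-0.4
B=plane('side',f([[425,212],[452,268]]),.0465); Y=plane('side',f([[472,155],[527,255]]),.056); F=plane('side',f([[447,110],[557,312]]),.056); E=plane('side',f([[335,230],[372,280]]),.0465)
print(B,np.linalg.norm(B[0]-B[1]));print(Y,np.linalg.norm(Y[0]-Y[1]));print(F,np.linalg.norm(F[0]-F[1]));print('E',E)
g=F[0]-F[1]; yaw=np.arctan2(-g[0],g[1]); print('fence yaw',np.degrees(yaw))
for y in(yaw,np.radians(13.8)):
  u=np.array([np.cos(y),np.sin(y),0]); v=np.array([-u[1],u[0],0]); d=B.mean(0)-Y.mean(0); print('gap',-d@u,'lat',d@v)
d=np.load('pics/s3.npz');W=d['d']; K,D,R,t=cam('side'); vv,uu=np.mgrid[:420,:560]
s=cv2.undistortPoints(np.stack([uu,vv],-1).reshape(-1,1,2).astype(float),K,D).reshape(-1,2)
X=((np.c_[s,np.ones(len(s))]*W.reshape(-1,1)-t)@R)
X=X.reshape(420,560,3); w=X[155:225,240:360].reshape(-1,3)
def fit(m,n):
  q=cv2.minAreaRect((w[m][:,:2]*1000).astype(np.float32)); print(n,q,np.median(w[m][:,2]),m.sum())
u=np.array([np.cos(.2409),np.sin(.2409)]); a=(w[:,:2]-[.618,.0725])@u; l=(w[:,:2]-[.618,.0725])@[-u[1],u[0]]
fit((w[:,2]>.04)&(w[:,2]<.05)&(a>-.066)&(a<-.015)&(abs(l)<.05),'bracket'); 
m=(w[:,2]>.052)&(w[:,2]<.062)&(a>-.008)&(a<.02)&(abs(l)<.1); fit(m,'fence')
m2=(w[:,2]>.012)&(w[:,2]<.046)&(a>-.008)&(a<.006)&(abs(l)<.08)
m3=(w[:,2]>.01)&(w[:,2]<.036)&(a>-.17)&(a<-.03)&(l<-.01)&(l>-.04)
for n,M in(('fence front',m2),('rail side',m3)):
  q=cv2.fitLine(w[M][:,:2].astype(np.float32),cv2.DIST_HUBER,0,.01,.01).ravel(); print(n,q,np.degrees(np.arctan2(q[1],q[0])),'l',np.median(l[M]),M.sum(),'a',np.median(a[M]))
```

```text
[[0.5857 0.0785 0.0465]
 [0.5932 0.042  0.0465]] 0.037268228535741375
[[0.6081 0.1037 0.056 ]
 [0.6233 0.0375 0.056 ]] 0.06797822205603533
[[0.6008 0.1351 0.056 ]
 [0.631  0.0017 0.056 ]] 0.13675591036887297
E [[0.5468 0.0689 0.0465]
 [0.5594 0.0364 0.0465]]
fence yaw 12.753585006537618
gap 0.027908043651418888 lat -0.004312033739141472
gap 0.027982137361538397 lat -0.0038016475503383634
bracket ((572.5430297851562, 58.22650909423828), (35.32330322265625, 45.5206298828125), 11.357189178466797) 0.04449434335960843 140
fence ((626.40869140625, 70.48092651367188), (23.201412200927734, 143.75567626953125), 14.036538124084473) 0.054664841355840925 198
fence front [ 0.2367 -0.9716  0.6145  0.0776] -76.31098 l -0.01740906291649383 209 a -0.0021628116434114033
rail side [0.9701 0.2428 0.5096 0.0202] 14.052681 l -0.024872750925714632 315 a -0.09899291241472374
```

Call:
drive_tool --steps '[0.15,-0.02,0,0,0,0,0.2,-0.02,0,0,0,0,0.1,0,0,0,0,0,0,0,0.04,0,0,0,0,0,0.04,0,0,0,0,0,0,0,0,0,0,0,0,0,0,0]'

```text
clock: 9.6
eef_pos: [0.517, 0.0489, 0.0216]
eef_rot: [-180.0, -0.1, 13.8]
force: [2.0, 2.5, 4.8]
grip_width: 0.0448
grip_force: 62.6
```

Run:
```python
from go import *
from h import *
rep()
a,d=viewer.snapshot('side'); np.savez('pics/s4.npz',p=a,d=d)
cv2.imwrite('pics/g4.png',cv2.resize(a[155:225,240:360],(792,462),interpolation=2))
```

```text
t 9.6 pos [0.517  0.0489 0.0216] rot [-1.7999e+02 -9.0000e-02  1.3770e+01] F [2.   2.49 4.83] M [ 0.34 -0.11 -0.01] w 0.044828180253752535 gf 62.57399082183838 q [-51.  49.  61. 120. -59.  50. -29.]
```

View pics/g4.png

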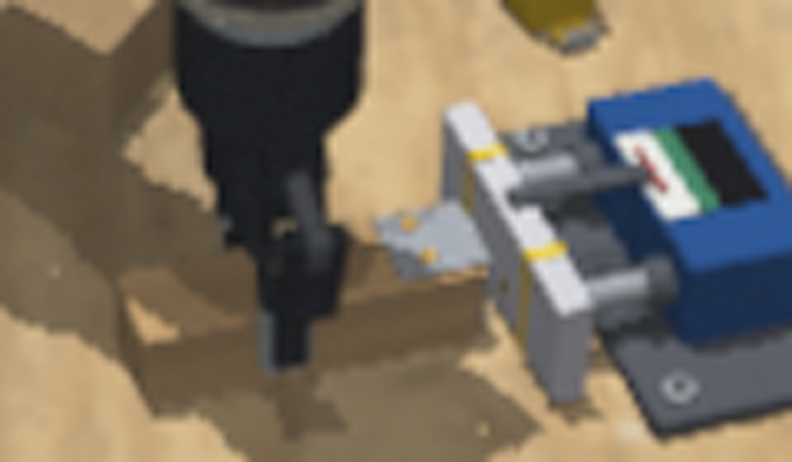

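The rail is now on the bench (Fz about +5 N), with a gap of about 1 cm. The bracket's top screws are at crop (410,223) and (430,256), and its front corners at (463,200) and (490,262). I'll work out the lateral offset.

Run:
```python
from h import *
np.set_printoptions(precision=4,suppress=True)
a=np.load('pics/s4.npz')['p'].astype(int)
h=cv2.cvtColor(a.astype(np.uint8),cv2.COLOR_BGR2HSV); r=(slice(155,225),slice(240,360))
def w(mask):
  N,l,st,ce=cv2.connectedComponentsWithStats(mask.astype(np.uint8)); return [(s[4],c) for s,c in zip(st[1:],ce[1:]) if s[4]>2]
m=cv2.inRange(h,(20,130,90),(35,255,255))[155:225,308:330]; print('yellow',[(n,c+[308,155]) for n,c in w(m)])
m=cv2.inRange(h,(10,60,90),(35,255,255))[184:198,298:311]; print('screws',[(n,c+[298,184]) for n,c in w(m)])
f=lambda c: np.array(c)/6.6+[240,155]-.4
u=np.array([np.cos(.2409),np.sin(.2409),0]);v=np.array([-u[1],u[0],0])
Y=plane('side',f([[472,157],[527,257]]),.056).mean(0); 
Yt=plane('side',f([[487,154],[545,251]]),.056); print('ytop',Yt,np.linalg.norm(Yt[0]-Yt[1]))
S=plane('side',f([[410,223],[430,256]]),.0435); B=plane('side',f([[463,200],[490,262]]),.043)
F=plane('side',f([[447,110],[557,312]]),.056)
for n,P in(('Y',Y),('Yt',Yt.mean(0)),('fence ends',F.mean(0)),('screws',S.mean(0)),('corners',B.mean(0))): print(n,P,'lat',(P-[.618,.0725,0])@v,'ax',(P-[.618,.0725,0])@u)
print(np.linalg.norm(S[0]-S[1]),np.linalg.norm(B[0]-B[1]))
T=np.array([.517,.0489,0]);print('tcp lat',(T-[.618,.0725,0])@v)
```

```text
yellow [(np.int32(53), array([322.9623, 156.717 ])), (np.int32(5), array([313. , 177.8])), (np.int32(8), array([322.125, 192.625]))]
screws [(np.int32(29), array([301.3103, 185.5172])), (np.int32(9), array([298.5556, 195.5556])), (np.int32(4), array([304.5, 193.5])), (np.int32(12), array([307.1667, 196.6667]))]
ytop [[0.6146 0.104  0.056 ]
 [0.6311 0.0395 0.056 ]] 0.0665581519688206
Y [0.6155 0.0693 0.056 ] lat -0.0025352954947752875 ax -0.003157642072285002
Yt [0.6228 0.0718 0.056 ] lat -0.0018405677854040315 ax 0.00450255481115114
fence ends [0.6159 0.0684 0.056 ] lat -0.003472692223315966 ax -0.0030374140659710862
screws [0.5822 0.0644 0.0435] lat 0.0006248967698321613 ax -0.036685285379061384
corners [0.6066 0.0692 0.043 ] lat -0.00046921801791380714 ax -0.011807920410773155
0.022566783162292155 0.041320187837904775
tcp lat 0.0011777320365531536
```

Call:
drive_tool --steps '[0,0,-0.06,0,0,0,0,0.05,0,0,0,0,0.05,0,0,0,0,0,0,0,0.05,0,0,0,0,0,0,0,0,0,0,0,0,0,0,0]'

```text
clock: 10.15
eef_pos: [0.5188, 0.0472, 0.0215]
eef_rot: [180.0, -0.0, 13.7]
force: [-0.4, 0.2, 3.5]
grip_width: 0.0449
grip_force: 62.5
```

Call:
drive_tool --steps '[0.05,0,0,0,0,0,0.05,0,0,0,0,0,0.05,0,0,0,0,0,0.05,0,0,0,0,0,0,0,0,0,0,0,0,0,0,0,0,0]'

```text
clock: 10.65
eef_pos: [0.525, 0.0484, 0.0216]
eef_rot: [-180.0, 0.1, 13.7]
force: [-7.0, -1.3, 9.5]
grip_width: 0.0452
grip_force: 63.3
```

```bash
cat > st.py <<'E'
from go import *
rep()
u=np.array([np.cos(.2409),np.sin(.2409)]);v=np.array([-u[1],u[0]])
d=s['eef_pos'][:2]-[.618,.0725]; print('ax',d@u*1000+92,'lat',d@v*1000,'push',-s['force'][:2]@u,'side',s['force'][:2]@v)
E
python3 st.py
```

```text
t 10.65 pos [0.525  0.0484 0.0216] rot [-1.7999e+02  1.2000e-01  1.3690e+01] F [-7.04 -1.33  9.54] M [-0.33  1.23 -0.05] w 0.045210065573395464 gf 63.28742980957031 q [-50.  49.  61. 119. -59.  51. -30.]
ax -4.046339035482859 lat -1.2392295592659233 push 7.150321298263125 side 0.3868572268956818
```

```bash
cat > ptr.py <<'E'
from h import *
import sys
u=np.array([np.cos(.2409),np.sin(.2409),0])
def red(p):
    h=cv2.cvtColor(p,cv2.COLOR_BGR2HSV); m=np.zeros(p.shape[:2],np.uint8); r=(slice(165,200),slice(325,365))
    k=(cv2.inRange(h,(0,90,60),(8,255,255))|cv2.inRange(h,(172,90,60),(180,255,255)));m[r]=k[r]
    g=np.zeros_like(m); g[r]=cv2.inRange(h,(45,60,30),(90,255,255))[r]
    c=lambda m:np.argwhere(m).mean(0)[::-1]
    return [(plane('side',c(q),.058)[0]-[.618,.0725,0])@u*1000 if q.any() else None for q in(m,g)],int((m>0).sum()),int((g>0).sum())
print('rest',red(np.load('pics/s4.npz')['p']))
p,d=viewer.snapshot('side'); print('now',red(p)); np.savez('pics/last.npz',p=p,d=d)
E
python3 ptr.py; python3 st.py|tail -1
```

```text
rest ([np.float64(65.36276372934014), np.float64(81.98615016011738)], 1, 46)
now ([np.float64(65.36276372934014), np.float64(82.00365261444482)], 1, 46)
ax -4.0472315716309595 lat -1.2200940741837925 push 6.595999608336472 side -0.189198007758131
```

Call:
drive_tool --steps '[0,0,-0.02,0,0,0,0,0,-0.01,0,0,0,0,0,0,0,0,0,0,0,0,0,0,0,0,0,0,0,0,0]'

```text
clock: 11.12
eef_pos: [0.5263, 0.0493, 0.0225]
eef_rot: [180.0, 0.0, 13.8]
force: [-0.8, 0.2, -1.9]
grip_width: 0.0454
grip_force: 61.9
```

```bash
sed -i 's/90,60),(8/60,50),(10/; s/172,90,60/168,60,50/' ptr.py; python3 st.py; python3 ptr.py
```

```text
t 11.1167 pos [0.5263 0.0493 0.0225] rot [1.800e+02 2.000e-02 1.377e+01] F [-0.83  0.18 -1.88] M [-0.12  0.22 -0.01] w 0.045353980346257095 gf 61.90391421318054 q [-50.  49.  61. 119. -59.  51. -30.]
ax -2.584504311308109 lat -0.6854168869601523 push 0.7665783610345155 side 0.3784057888688755
rest ([np.float64(65.45730154404362), np.float64(81.98615016011738)], 5, 46)
now ([np.float64(66.58014033872757), np.float64(81.8637098848665)], 8, 45)
```

Call:
drive_tool --steps '[0.04,0,0.01,0,0,0,0.05,0,0,0,0,0,0.05,0,0,0,0,0,0.05,0,0,0,0,0,0.04,0,0,0,0,0,0.03,0,0,0,0,0,0,0,0,0,0,0,0,0,0,0,0,0,0,0,0,0,0,0]'

```text
clock: 11.92
eef_pos: [0.5357, 0.0517, 0.0221]
eef_rot: [-180.0, 0.1, 13.7]
force: [-6.1, -0.2, 1.6]
grip_width: 0.0451
grip_force: 62.3
```

```bash
python3 st.py; python3 ptr.py
```

```text
t 11.9167 pos [0.5357 0.0517 0.0221] rot [-1.7996e+02  9.0000e-02  1.3750e+01] F [-6.06 -0.22  1.58] M [-0.15  1.06 -0.08] w 0.04512976790373052 gf 62.2636878490448 q [-50.  50.  61. 117. -59.  51. -31.]
ax 7.061193323924471 lat -0.5926523967276082 push 5.938095422913175 side 1.2333651853857908
rest ([np.float64(65.45730154404362), np.float64(81.98615016011738)], 5, 46)
now ([np.float64(76.38247696448045), np.float64(82.76955328679107)], 8, 36)
```

Call:
drive_tool --steps '[0.04,0,0,0,0,0,0.04,0,0,0,0,0,0.03,0,0,0,0,0,0.02,0,0,0,0,0,0,0,0,0,0,0,0,0,0,0,0,0,0,0,0,0,0,0]'

```text
clock: 12.55
eef_pos: [0.54, 0.0527, 0.0221]
eef_rot: [-179.9, 0.1, 13.7]
force: [-8.9, -1.4, 3.5]
grip_width: 0.0453
grip_force: 62.5
```

```bash
python3 st.py; python3 ptr.py; python3 -c "
import numpy as np,cv2
a=np.load('pics/last.npz')['p'];cv2.imwrite('pics/g5.png',cv2.resize(a[155:225,240:360],(792,462),interpolation=2))"
```

```text
t 12.55 pos [0.54   0.0527 0.0221] rot [-1.7995e+02  1.5000e-01  1.3730e+01] F [-8.94 -1.36  3.5 ] M [-0.21  1.54  0.01] w 0.045339770093006826 gf 62.522631883621216 q [-50.  50.  61. 117. -58.  52. -31.]
ax 11.535210127443634 lat -0.6290768519752465 push 9.006002933468427 side 0.8080116850759389
rest ([np.float64(65.45730154404362), np.float64(81.98615016011738)], 5, 46)
now ([np.float64(81.39277092975153), np.float64(81.9443436972381)], 9, 21)
```

View pics/g5.png

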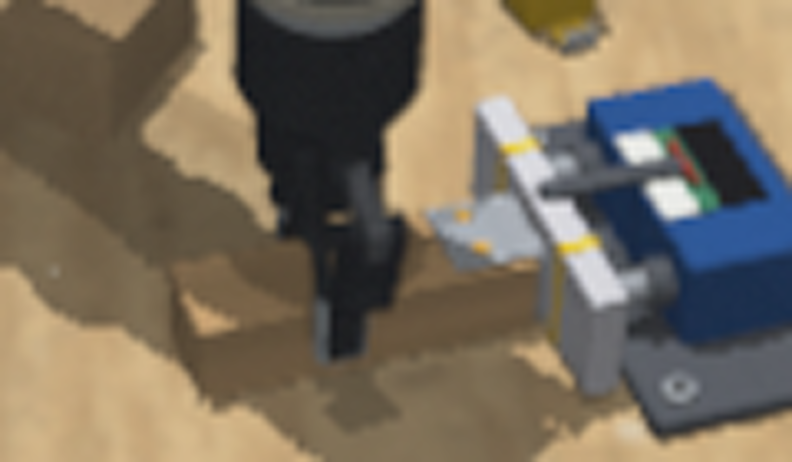

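The red pointer end (crop 683,160) stands in the middle of the green band, and the bracket is flush on the fence between the yellow lines (503,150) and (560,248). One lateral check, then hold.

Run:
```python
from h import *
f=lambda c: np.array(c)/6.6+[240,155]-.4
u=np.array([np.cos(.2409),np.sin(.2409),0]);v=np.array([-u[1],u[0],0])
for n,c,z in(('Y',[[503,150],[560,248]],.056),('Ytop',[[519,147],[578,245]],.056),('fence',[[479,104],[592,305]],.056),('screws',[[463,215],[483,247]],.0435),('near',[[545,258]],.043)):
  P=plane('side',f(c),z); print(n,((P-[.618,.0725,0])@v*1000).round(1),'mid',((P.mean(0)-[.618,.0725,0])@v*1000).round(2))
```

```text
Y [ 32.  -35.2] mid -1.59
Ytop [ 31.9 -35.6] mid -1.84
fence [ 64.8 -72.1] mid -3.63
screws [ 10.3 -11.7] mid -0.74
near [-25.4] mid -25.43
```

Lateral error is about 1 mm. Now I'll hold for over 3 s.

Call:
drive_tool --steps '[0,0,0,0,0,0,0,0,0,0,0,0,0,0,0,0,0,0,0,0,0,0,0,0,0,0,0,0,0,0,0,0,0,0,0,0,0,0,0,0,0,0,0,0,0,0,0,0,0,0,0,0,0,0,0,0,0,0,0,0,0,0,0,0,0,0,0,0,0,0,0,0,0,0,0,0,0,0,0,0,0,0,0,0,0,0,0,0,0,0,0,0,0,0,0,0,0,0,0,0,0,0,0,0,0,0,0,0,0,0,0,0,0,0,0,0,0,0,0,0]'

```text
clock: 14.27
eef_pos: [0.54, 0.0527, 0.0221]
eef_rot: [-179.9, 0.1, 13.7]
force: [-8.9, -1.0, 2.9]
grip_width: 0.0451
grip_force: 62.5
```

Call:
drive_tool --steps '[0,0,0,0,0,0,0,0,0,0,0,0,0,0,0,0,0,0,0,0,0,0,0,0,0,0,0,0,0,0,0,0,0,0,0,0,0,0,0,0,0,0,0,0,0,0,0,0,0,0,0,0,0,0,0,0,0,0,0,0,0,0,0,0,0,0,0,0,0,0,0,0,0,0,0,0,0,0,0,0,0,0,0,0,0,0,0,0,0,0,0,0,0,0,0,0,0,0,0,0,0,0,0,0,0,0,0,0,0,0,0,0,0,0,0,0,0,0,0,0]'

```text
clock: 15.93
eef_pos: [0.54, 0.0528, 0.0221]
eef_rot: [-179.9, 0.1, 13.7]
force: [-9.9, -0.8, 3.0]
grip_width: 0.0449
grip_force: 62.5
```

Call:
drive_tool --steps '[0,0,0,0,0,0,0,0,0,0,0,0,0,0,0,0,0,0,0,0,0,0,0,0,0,0,0,0,0,0,0,0,0,0,0,0,0,0,0,0,0,0,0,0,0,0,0,0,0,0,0,0,0,0,0,0,0,0,0,0]'

```text
clock: 16.77
eef_pos: [0.54, 0.0528, 0.0221]
eef_rot: [-179.9, 0.2, 13.7]
force: [-8.8, -0.5, 3.0]
grip_width: 0.0453
grip_force: 62.5
```

```bash
python3 st.py; python3 ptr.py
```

```text
t 16.7667 pos [0.54   0.0528 0.0221] rot [-1.7995e+02  1.5000e-01  1.3730e+01] F [-8.75 -0.51  3.02] M [-0.19  1.5  -0.03] w 0.04533985756817418 gf 62.52135157585144 q [-50.  50.  61. 117. -58.  52. -31.]
ax 11.543751240927875 lat -0.570933540665633 push 8.618486445616258 side 1.5967778016955323
rest ([np.float64(65.45730154404362), np.float64(81.98615016011738)], 5, 46)
now ([np.float64(81.39277092975153), np.float64(82.20221110932232)], 9, 22)
```

The hold was steady for over 4 s with the pointer in mid-green, so I'm handing in.

```bash
python3 -c "from cell import hand_in; print(hand_in())"
```

```text
the job is handed in; nothing more can be done
None
```

The rail is flat on the bench with its bracket square on the fence, about 1 mm off midway between the yellow lines. The arm is still gripping and pushing at about 9 N, the pointer has stayed in mid-green for over 4 s, and I handed the job in at 16.8 s.

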